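# Wind the kitchen timer past its top mark and back to four minutes for the tea

## Robot

A 6-joint arm with a two-finger parallel gripper is mounted at the origin on a cart in front of the work surface, level with it; the furniture and walls round the work are solid. World frame = base frame: x ahead of the robot, y to its left, z up, the work surface at z = 0. Lengths are in m, angles in rad, forces in N, time in s.
With the tool pointing down it reaches from about 0.375 to 0.9 m from the base axis. Payload 3.1 kg.
Tool frame: the origin (TCP) lies midway between the tips of the shut fingers; the grasp point (between the pads) lies 19 mm behind it; z points along the fingers, y is the line along which they close (so a half turn about z gives the same grasp; the last joint's range is limited). The gripper opens to 87 mm and grips with 3 to 60 N. Pads are 19 mm wide; open, the fingers measure 117 mm over their backs; the gripper's body (75 mm by 190 mm) begins 51 mm behind the grasp point.
Start: joints at [-1.524, 0.527, 1.433, -0, 1.181, -0.178], TCP at [0.139, -0.609, 0.223] pointing down, gripper open.
Joint ranges: [-3.08, 3.08], [-0.75, 2.2], [0.22, 2.44], [-1.43, 4.57], [0, 2.65], [-2.85, 2.85]. Speed limits (rad/s): [2.79, 2.79, 3.14, 3.14, 3.14, 3.14].

## Interface

Orientations are given as a unit quaternion [x, y, z, w].
In Python, from rig import status, imaging, order gives the robot as it stands.
- The arm moves only by the tool arm_command, never from a script. Its argument "deltas" is one flat list of numbers, 5 for each row, row after row: the opening, from -1 (shut) to 1 (fully open), so that 0 is half open, then the shift along the tool's x, y, z in m, then the turn about the tool's z in rad. In form: [gripper, tx, ty, tz, roll, gripper, tx, ty, tz, roll, ...]. A call has 1 to 12 rows; each row shifts and turns the commanded pose from where the row before left it, along the tool's axes as they then stand; what a row does not reach is not made up. A row lasts 1/8 s, in which the tool goes at most 62.5 mm and 10.7 degrees, less where a joint would pass 70% of its speed; a pose out of reach is approached as far as the arm can. A call with a gripper value outside its range is refused whole. The fingers move at their own pace and stop on an object; "newtons" is the grip in N (left out, the last holds). Time passes only in rows, so rows that do not move let the fingers close. It gives the time, the measured TCP pose, the force, the opening and the grip force at its end, in the units of the state.
- status.get_obs(): the state, without advancing time (a new reading comes with each control period).
- imaging.camera(name): name is "scene" or "top" or "wrist"; returns (picture, depth): 384x512x3 uint8, red, green, blue; 384x512 float32, m along the optical axis (not along the pixel's ray), 0 where there is no reading.
- imaging.camera_params(name): a dict with "intrinsics" (3x3 intrinsics, pixels), "camera_from_world" (4x4, takes a point from world to camera coordinates). Camera axes: x right, y up, looking along -z (the intrinsics and any distortion apply to the point x, -y, -z); pixel columns grow to the right and rows downward; lengths in m; the calibration is good to about 2 mm. A picture is of the moment at which its call begins: read the wrist's pose just before it. camera_params takes no time and is no camera call; for the wrist camera it gives the pose at the moment of the call.
- order.hand_in(): hands the job in; it is judged then, once.
The state is a dict: "time": time; "q": joint angles; "joint_velocities": joint speeds; "joint_torque": joint torques, N m; "position": TCP position; "tool_rot": TCP orientation; "ft_force": force on the tool from outside, world axes, zero at the start; "moment": the same for the moment, N m; "grip_width": finger opening in m; "grip_force": force on a finger pad.
Only numpy, scipy, OpenCV 4.12 (cv2) and the standard library are available. Lean on these libraries where they do the work, as an engineer would, in place of code of your own. Each camera call takes 0.05 s, during which the arm holds its last target. There are 200 camera calls.

## Task

Set the wind-up kitchen timer to 4 minutes for the tea: wind its knob clockwise until the pointer is past the 10 mark, then turn it back to 4 and let go. The timer is light and its spring is strong: while you turn, keep it pressed down on the worktop (1.5 to 2 kg of push, never over 2.5 kg), or the whole timer slips round, as it also does when forced against its stop. Leave it standing where it is and facing the same way, and do not disturb the other things.

Things in the scene. Friction and masses are not known exactly. Their poses are not given: they have to be found in the camera images.
- timer: Wind-up kitchen timer, loose on the worktop: round aluminium drum 90 mm across on four rubber feet (72 mm circle), white face 26 mm up, black wing knob in the middle, 67 mm high over all, 0.18 to 0.28 kg. Origin: centre of the underside; z up, x away from the cook, y to the left. Black minute marks, clockwise from above: 0 (bold, with a dot) at its +y, 5 (bold) at +x, 10 (bold) at -y.
- timer_knob (a joint): Angle of the knob in rad: 0 with the pointer on the 0 mark, growing clockwise seen from above by 0.314 (18 degrees) a minute: 4 minutes = 1.257, 10 = 3.142; firm stop at 3.40, just past the 10 mark. Winding takes 0.21 N m at 0, rising to 0.25 at the top; turning back 0.21, falling to 0.17 at the top. It stays where it is left.
- knob_grip (a point): Point on the knob's axis, 59 mm above the timer's underside. Knob: round skirt 57 mm across, its top 38 mm up, and across it an upright wing 12.5 mm thick, 44 mm long, up to 67 mm high. The point turns with the knob: y along the wing to the pointer, x across the wing (close the fingers along x), z up. Fingertips beside the wing stand over the skirt, can press it down and turn with it.
- knob_pointer (a point): Tip of the pointer on the knob's skirt, at the end of a white line, 31 mm from the axis on the wing's +y side, 38 mm above the timer's underside. It shows the minutes on the face's scale.
- timer_left (a point): Point on the timer's drum at the 0 mark: 45 mm from the axis along the timer's +y, 15 mm above its underside. It shows whether the timer has slipped round.
- worktop: Fixed anthracite laminate worktop, top at height 0 (its origin is of no use). The timer's feet rub on it with friction 0.5 to 0.7: unpressed, the timer slips round before its knob turns; pressed down with 14 to 20 N it stays put. It must not bear on the worktop with more than 30 N, its own 2 to 3 N included. The knob yields only 1 mm for each 10 N of push.
- mug: White mug with dots, 92 mm across (127 mm with its handle), 93 mm high, standing to the left of the timer. Origin at the centre of the underside.
- teaspoon: Steel teaspoon, 130 x 26 x 11 mm, lying crosswise in front of the mug. Origin at the centre of its underside, x along it.
- honey_jar: Honey jar with a pale lid, 66 x 72 mm, 102 mm high, behind the timer. Origin at the centre of the underside.
- lemon: Lemon, 78 x 55 x 56 mm, behind the timer, between kettle and toaster. Origin at the centre of the underside.
- glass: Clear drinking glass, 71 mm across, 140 mm high, at the right by the sink, behind the peeler. Origin at the centre of the underside.
- peeler: Vegetable peeler with a dark handle, 170 x 25 x 18 mm, lying to the right of the timer, by the sink. Origin at the centre of its underside, x along it.
There are look-alikes about, which are no part of the job. What is shaped like the timer but turquoise is not meant.

How it is judged:
On the way:
1. the knob has been wound clockwise past the 10 mark (value of joint timer_knob above 3.17 rad), for 0.1 s.
At the end, for the whole second after the job is handed in: After having been past the 10 mark, the pointer stands at 4 minutes within half a minute (1.10 to 1.414 rad); the timer is released, upright, at rest, its centre and its side within 15 mm of where they were; mug, spoon, jar, lemon, glass and peeler within 20 mm of where they stood (value of joint timer_knob between 1.1 and 1.414 rad and angle between timer's own z axis and vertical below 0.05 rad and distance of each of timer, timer_left from where it was at the start of the episode below 0.015 m and contact force between the fingers and timer below 0.1 N and linear speed of timer below 0.01 m/s and distance of each of mug, teaspoon, honey_jar, lemon, glass, peeler from where it was at the start of the episode below 0.02 m); the robot touches nothing.
It fails at once if the timer was pressed onto the worktop with more than 30 N (contact force between timer and worktop above 30 N).
It fails at once if the timer slipped round or was dragged by more than 15 mm at its rim (distance of any of timer_left, timer from where it was at the start of the episode above 0.015 m).
It fails at once if one of the other things was pushed by more than 20 mm (distance of any of mug, teaspoon, honey_jar, lemon, glass, peeler from where it was at the start of the episode above 0.02 m).
It also fails if it takes over 72 s, if anything falls off the work surface, if the arm or the gripper's body presses on something with over 40 N, if the wrist force passes 120 N, or if a joint passes its speed limit or range.

## Working session

There is one attempt and no reset: what is moved stays moved. The work goes in short steps, Python scripts to look and compute and a tool call to move; the robot and the scene stay as the last step left them, time stands still between calls to the robot, and variables do not carry over. Pictures are saved under pics/ and viewed, at most 10 in all, crops included, and the job is handed in when it is done.

Besides the shell and the picture viewer there is one more tool, called after "Request:" in YAML: its name, and indented under it one key for each argument. arm_command: Moves the arm, as the interface text tells. Its arguments: {"type":"object","properties":{"deltas":{"type":"array"},"newtons":{"type":"number"}},"required":["deltas"]}

```bash
mkdir -p pics; ls
python3 - <<'E'
from rig import status, imaging
import cv2
s=status.get_obs()
for k in("time","position","tool_rot","ft_force","grip_width"):print(k,s[k])
for n in("top","scene"):
    p,d=imaging.camera(n);cv2.imwrite(f"pics/{n}1.png",p[:,:,::-1])
    import numpy as np;np.savez(f"pics/{n}1.npz",p=p,d=d)
    print(imaging.camera_params(n))
E
```

```text
pics
time 0.0
position [ 0.13931201 -0.60853245  0.22159854]
tool_rot [ 9.93688224e-01  1.12172172e-01  6.35573999e-05 -1.05542815e-03]
ft_force [-0.54332494  0.21503262 -0.50525844]
grip_width 0.08671685313243502
{'intrinsics': array([[375.93347263,   0.        , 255.49901434],
       [  0.        , 375.93347263, 188.41628479],
       [  0.        ,   0.        ,   1.        ]]), 'camera_from_world': array([[-0.02112575, -0.99973292,  0.00936954, -0.0028409 ],
       [ 0.99748917, -0.02044287,  0.06780451, -0.52314116],
       [-0.06759486,  0.01077844,  0.99765463, -0.969834  ],
       [ 0.        ,  0.        ,  0.        ,  1.        ]])}
{'intrinsics': array([[389.32772511,   0.        , 259.42397071],
       [  0.        , 389.32772511, 186.88979761],
       [  0.        ,   0.        ,   1.        ]]), 'camera_from_world': array([[-0.47124226, -0.88183515,  0.01724801,  0.21470434],
       [ 0.63231015, -0.32413626,  0.70364732, -0.37039691],
       [-0.61491024,  0.34249445,  0.71034002, -0.89972533],
       [ 0.        ,  0.        ,  0.        ,  1.        ]])}
```

View pics/top1.png

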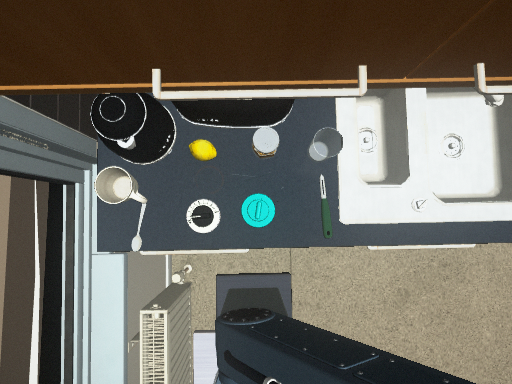

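View pics/scene1.png

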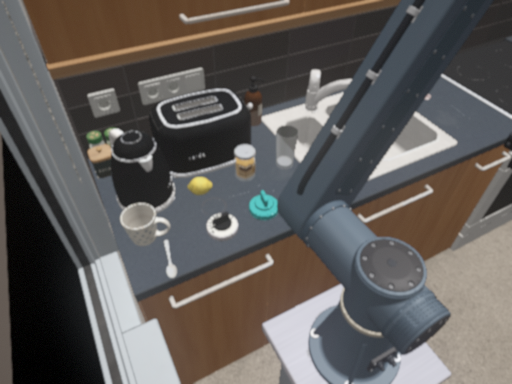

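```bash
cat > h.py <<'E'
import numpy as np
from rig import imaging
def ray(P,u,v,z):
    """world point at height z seen at pixel u,v"""
    K=P["intrinsics"];T=np.linalg.inv(P["camera_from_world"])
    d=np.linalg.inv(K)@[u,v,1];d=T[:3,:3]@(d*[1,-1,-1]);o=T[:3,3]
    return o+d*(z-o[2])/d[2]
def pix(P,X):
    c=(P["camera_from_world"]@np.append(X,1))[:3]*[1,-1,-1];q=P["intrinsics"]@c
    return q[:2]/q[2]
E
python3 - <<'E'
from h import *
import cv2
p=np.load("pics/top1.npz")["p"]
c=p[190:242,170:240,::-1];cv2.imwrite("pics/crop1.png",cv2.resize(c,None,fx=10,fy=10,interpolation=cv2.INTER_CUBIC))
P=imaging.camera_params("top")
print(ray(P,203.5,216,.026))
E
```

```text
[0.45361063 0.12247039 0.026     ]
```

View pics/crop1.png

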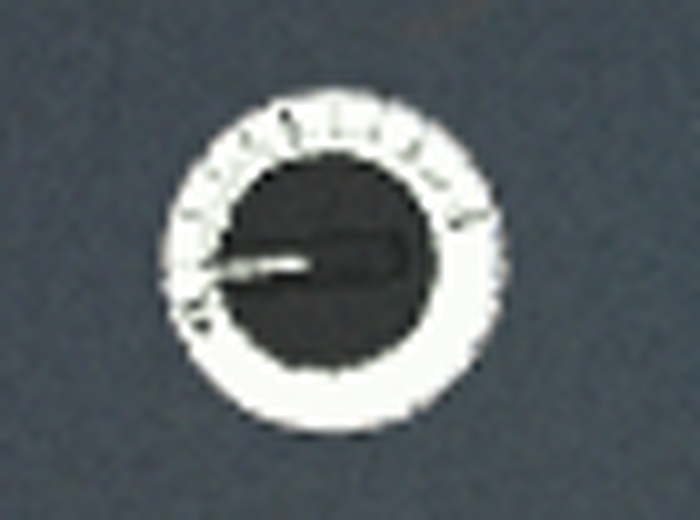

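Timer at about (0.454, 0.122), turned about +20°; its pointer (crop px 212,270) is near 1 minute (0 mark at 200,318; 10 mark at 460,218). I'll move above it for a wrist view.

Request:
arm_command:
  deltas: [1,0.0413,-0.0258,0,0,1,0.0413,-0.0258,0,0,1,0.0413,-0.0258,0,0,1,0.0413,-0.0258,0,0,1,0.0413,-0.0258,0,0,1,0.0413,-0.0258,0,0,1,0.0413,-0.0258,0,0,1,0.0413,-0.0258,0,0,1,0.0413,-0.0258,0,0]

```text
time: 1.23
position: [0.4507, -0.2986, 0.2222]
tool_rot: [0.994, 0.112, -0.0, -0.0]
ft_force: [0.0, -0.4, 0.2]
grip_width: 0.0872
grip_force: 0.0
```

Request:
arm_command:
  deltas: [1,0.0109,-0.0457,0,0,1,0.0109,-0.0457,0,0,1,0.0109,-0.0457,0,0,1,0.0109,-0.0457,0,0,1,0.0109,-0.0457,0,0,1,0.0109,-0.0457,0,0,1,0.0109,-0.0457,0,0,1,0.0109,-0.0457,0,0,1,0.0109,-0.0457,0,0]

```text
time: 2.35
position: [0.4535, 0.1243, 0.2224]
tool_rot: [0.994, 0.112, -0.0, -0.0]
ft_force: [0.3, 0.6, 0.1]
grip_width: 0.0873
grip_force: 0.0
```

Request:
arm_command:
  deltas: [0,0,0,0,-0.177,0,0,0,0,-0.177,0,0,0,0,-0.177,0,0,0,0,-0.177,0,0,0,0,-0.177,0,0,0,0,-0.177,0,0,0,0,-0.177,0,0,0,0,-0.177,0,0,0,0,0,0,0,0,0,0]

```text
time: 3.6
position: [0.4538, 0.1228, 0.2224]
tool_rot: [0.683, 0.731, -0.0, -0.0]
ft_force: [-0.3, -0.9, -0.5]
grip_width: 0.0432
grip_force: 0.0
```

Run:
```python
from h import *
from rig import status
import cv2
s=status.get_obs()
for k in("time","q","position","tool_rot","ft_force","grip_width"):print(k,s[k])
P=imaging.camera_params("wrist");p,d=imaging.camera("wrist")
np.savez("pics/w1.npz",p=p,d=d,K=P["intrinsics"],T=P["camera_from_world"])
cv2.imwrite("pics/w1.png",p[:,:,::-1]);print(pix(P,[.454,.1225,.026]))
```

```text
time 3.6
q [ 2.58438720e-02  3.20468373e-01  1.80901185e+00  4.91810358e-05
  1.01246789e+00 -4.16180269e-02]
position [0.45375906 0.12277933 0.22242158]
tool_rot [ 6.82867203e-01  7.30542505e-01 -1.09817602e-04 -1.41290986e-04]
ft_force [-0.34789934 -0.86094908 -0.52687717]
grip_width 0.043213330357950386
[257.51819401 169.71413957]
```

View pics/w1.png

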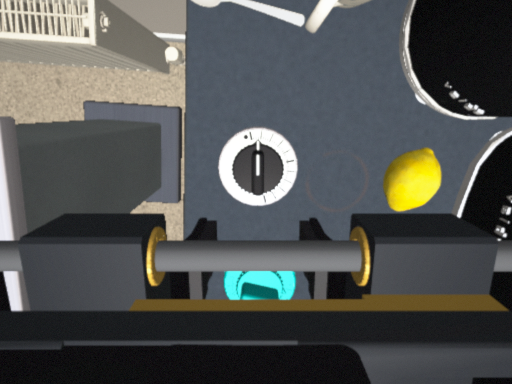

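Run:
```python
import numpy as np,cv2
p=np.load("pics/w1.npz")["p"][122:212,213:303,::-1]
cv2.imwrite("pics/wc1.png",cv2.resize(p,(585,585),interpolation=cv2.INTER_CUBIC))
```

```text
(no output)
```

View pics/wc1.png

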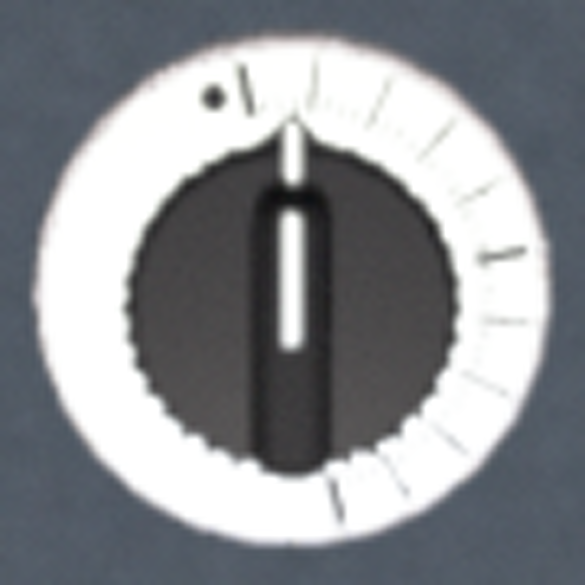

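Crop wc1: 0 mark at (243,65)-(250,115), 5 at (478,260)-(525,252), 10 at (331,480)-(343,523), pointer tip (292,120), white line on the wing (291,210)-(290,350), face rim (35..549, 37..546).

```bash
cat >> h.py <<'E'
def ang(a,b): return np.degrees(np.arctan2(b[1]-a[1],b[0]-a[0]))
E
python3 - <<'E'
from h import *
z=np.load("pics/w1.npz");P=dict(intrinsics=z["K"],camera_from_world=z["T"])
f=lambda u,v,h:ray(P,213+(u+.5)/6.5-.5,122+(v+.5)/6.5-.5,h)
c=f(292,291.5,.026);print("face centre",c)
for n,a,b in((0,(243,65),(250,115)),(5,(525,252),(478,260)),(10,(343,523),(331,480))):
    print(n,ang(c,f(*a,.026)),ang(f(*b,.026),f(*a,.026)))
ms=[f(246.5,90,.026),f(501,256,.026),f(337,501,.026)]
print("0-10 mid",(ms[0]+ms[2])/2, ang(ms[2],ms[0]))
k=f(292,120,.038);print("tip",k,"centre->tip",ang(c,k),np.hypot(*(k-c)[:2]))
print("line",ang(f(290,350,.067),f(291,210,.067)))
w=[f(252,310,.067),f(330,310,.067)];print("wing mid",w, (w[0]+w[1])/2)
print("skirt l/r",(f(130,305,.038)+f(457,305,.038))/2)
E
```

```text
face centre [0.45372737 0.12620811 0.026     ]
0 105.95747698698874 101.65500028543721
5 13.648365974075537 13.687122087544791
10 -73.82792410973255 -70.77597435697874
0-10 mid [0.45397609 0.12466959 0.026     ] 106.15910252191416
tip [0.45169411 0.15639897 0.038     ] centre->tip 93.85286682410168 0.030259258285475987
line 93.47721549274989
wing mid [array([0.44744067, 0.13007565, 0.067     ]), array([0.4592695 , 0.13088473, 0.067     ])] [0.45335508 0.13048019 0.067     ]
skirt l/r [0.45400602 0.12604904 0.038     ]
```

Request:
arm_command:
  deltas: [-0.4,0.003,0,0.03,0,-0.4,0,0,0.04,0,-0.4,0,0,0.04,0,-0.4,0,0,0.03,0,-0.4,0,0,0.02,0,-0.4,0,0,0.012,0,-0.4,0,0,0,0,-0.4,0,0,0,0]
  newtons: 50

```text
time: 4.65
position: [0.4543, 0.1258, 0.0511]
tool_rot: [0.682, 0.731, 0.0, 0.0]
ft_force: [-0.7, 0.3, 0.4]
grip_width: 0.0264
grip_force: 0.0
```

Request:
arm_command:
  deltas: [-0.4,0,0,0.003,0,-0.4,0,0,0.003,0,-0.4,0,0,0.002,0,-0.4,0,0,0,0]

```text
time: 5.15
position: [0.4536, 0.1258, 0.0424]
tool_rot: [0.682, 0.731, -0.0, -0.0]
ft_force: [0.3, 0.4, -0.0]
grip_width: 0.0262
grip_force: 0.0
```

Request:
arm_command:
  deltas: [-1,0,0,0.002,0,-1,0,0,0,0,-1,0,0,0,0,-1,0,0,0,0]
  newtons: 50

```text
time: 5.65
position: [0.4535, 0.1258, 0.0405]
tool_rot: [0.682, 0.731, -0.0, -0.0]
ft_force: [-0.8, -0.7, -1.1]
grip_width: 0.0122
grip_force: 50.0
```

Gripped. Press in small steps.

Request:
arm_command:
  deltas: [-1,0,0,0.0005,0,-1,0,0,0.0005,0,-1,0,0,0,0]

```text
time: 6.02
position: [0.4535, 0.1258, 0.0399]
tool_rot: [0.682, 0.731, -0.0, -0.0]
ft_force: [-1.5, 0.4, 5.1]
grip_width: 0.012
grip_force: 50.0
```

Request:
arm_command:
  deltas: [-1,0,0,0.0005,0,-1,0,0,0.0005,0,-1,0,0,0,0]

```text
time: 6.4
position: [0.4535, 0.1258, 0.0394]
tool_rot: [0.682, 0.731, 0.0, 0.0]
ft_force: [-2.3, -0.3, 10.1]
grip_width: 0.0123
grip_force: 50.0
```

Request:
arm_command:
  deltas: [-1,0,0,0.0005,0,-1,0,0,0.0007,0,-1,0,0,0,0]

```text
time: 6.78
position: [0.4535, 0.1258, 0.0388]
tool_rot: [0.682, 0.731, 0.0, 0.0]
ft_force: [-3.2, -0.7, 15.6]
grip_width: 0.0121
grip_force: 50.0
```

Request:
arm_command:
  deltas: [-1,0,0,0.0003,0.05,-1,0,0,0,0.05,-1,0,0,0,0.05,-1,0,0,0,0.05]

```text
time: 7.28
position: [0.4536, 0.1258, 0.0386]
tool_rot: [0.752, 0.66, 0.0, 0.0]
ft_force: [-3.1, -1.1, 16.3]
grip_width: 0.0121
grip_force: 50.0
```

```bash
python3 -c "
from rig import status
s=status.get_obs();print(s['ft_force'],s['moment'],s['q'],s['tool_rot'])"
```

```text
[-3.14126129 -1.12821896 16.26539208] [-0.14193741  0.49596176  0.19613665] [ 3.26667838e-02  6.56331186e-01  1.95827509e+00 -7.53055057e-04
  5.26196204e-01  1.63342264e-01] [7.51551118e-01 6.59674712e-01 1.85287794e-04 3.96956228e-04]
```

Request:
arm_command:
  deltas: [-1,0,0,0.0001,0.1,-1,0,0,0,0.1,-1,0,0,0,0.1,-1,0,0,0,0.1,-1,0,0,0,0.1,-1,0,0,0,0.1]

```text
time: 8.02
position: [0.4537, 0.1257, 0.0386]
tool_rot: [0.913, 0.407, 0.0, 0.0]
ft_force: [-2.6, -1.0, 17.4]
grip_width: 0.0118
grip_force: 50.0
```

Run:
```python
from h import *
from rig import status
import cv2
s=status.get_obs();print(s['ft_force'],s['moment'],s['q'][5],s['tool_rot'])
a=np.load("pics/top1.npz")["p"]
b=imaging.camera("top")[0]
P=imaging.camera_params("wrist");p,d=imaging.camera("wrist");print(pix(P,[.4537,.1257,.026]))
f=lambda i:cv2.resize(i[190:242,170:240,::-1],None,fx=5,fy=5,interpolation=cv2.INTER_CUBIC)
t=np.vstack([f(a),f(b)]);w=cv2.resize(p[...,::-1],(430,322));
o=np.zeros((520,790,3),np.uint8);o[:,:350]=t;o[:322,360:790]=w
cv2.imwrite("pics/chk1.png",o)
```

```text
[-2.57293691 -1.02298748 17.3867932 ] [-0.21633406  0.55739097  0.26116783] 0.764965393727061 [9.13243831e-01 4.07413040e-01 3.83887356e-04 4.15730927e-04]
[256.1748954  228.93301499]
```

View pics/chk1.png

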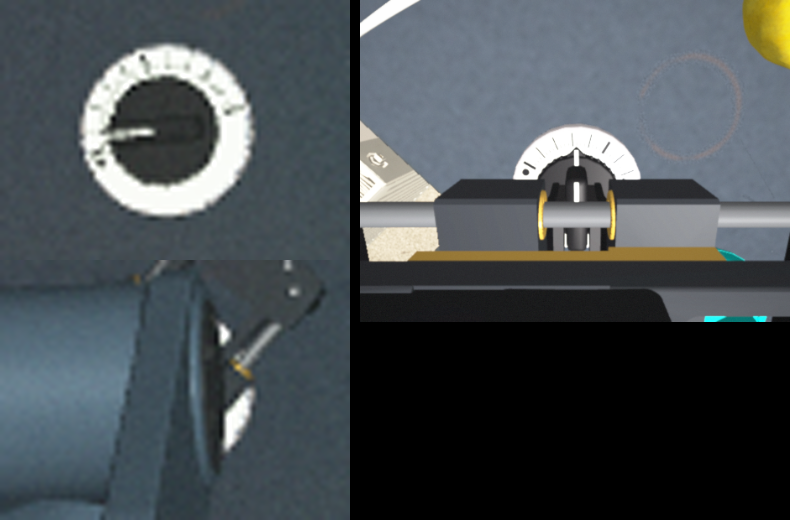

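Pointer line (575,152) now sits clear of the 0 dot (527,172), so the knob is turning. I'll measure the timer's slip by unrolling the scale ring in both wrist images.

```bash
cat >> h.py <<'E'
import cv2
def ring(P,p,c,lo,hi,z=.026,r=(.036,.042)):
    """mean darkness of the scale ring over world angle (deg, 0.25 steps)"""
    g=p.mean(2).astype(np.float32);A=np.radians(np.arange(lo,hi,.25))
    R=np.linspace(*r,7)
    q=np.array([[pix(P,[c[0]+x*np.cos(a),c[1]+x*np.sin(a),z]) for a in A] for x in R]).astype(np.float32)
    return cv2.remap(g,q[...,0],q[...,1],cv2.INTER_LINEAR).mean(0)
def slip(P,p,lo,hi,c=(.4537,.1255)):
    z=np.load("pics/w1.npz");P0=dict(intrinsics=z["K"],camera_from_world=z["T"])
    a=ring(P0,z["p"],c,lo-15,hi+15);b=ring(P,p,c,lo,hi);n=len(b)
    s=[np.corrcoef(a[i:i+n],b)[0,1] for i in range(len(a)-n+1)]
    i=int(np.argmax(s));return 15-i*.25,s[i]   # + = turned ccw
E
python3 - <<'E'
from h import *
P=imaging.camera_params("wrist");p,d=imaging.camera("wrist")
for r in((5,95),(20,100),(0,110)):print(r,slip(P,p,*r))
E
```

```text
(5, 95) (0.25, np.float64(0.897750610198727))
(20, 100) (-0.25, np.float64(0.8338835699071746))
(0, 110) (0.0, np.float64(0.8767972650134889))
```

Request:
arm_command:
  deltas: [-1,0,0,0,0.1,-1,0,0,0,0.1,-1,0,0,0,0.1,-1,0,0,0,0.1,-1,0,0,0,0.1,-1,0,0,0,0.1,-1,0,0,0,0]

```text
time: 9.05
position: [0.4537, 0.1256, 0.0386]
tool_rot: [0.993, 0.12, 0.0, 0.0]
ft_force: [-3.4, -1.1, 16.3]
grip_width: 0.0121
grip_force: 50.0
```

Run:
```python
from h import *
from rig import status
s=status.get_obs();print(s['ft_force'],s['moment'],s['q'][5],s['tool_rot'])
P=imaging.camera_params("wrist");p,d=imaging.camera("wrist")
print(slip(P,p,-30,60),slip(P,p,-20,40))
```

```text
[-3.39118908 -1.13956161 16.25884641] [-0.37475106  0.54689194  0.05080608] 1.362609379395268 [9.92726895e-01 1.20386898e-01 4.72428633e-04 2.90501182e-04]
(0.25, np.float64(0.9248448624409259)) (0.25, np.float64(0.9405332326003588))
```

Request:
arm_command:
  deltas: [-1,0,0,-0.0015,0,-0.4,0,0,-0.0015,0,-0.4,0,0,0,0,-0.4,0,0,0,0,-0.4,0,0,-0.01,0,-0.4,0,0,-0.025,0,-0.4,0,0,-0.01,0,-0.4,0,0,0,-0.18,-0.4,0,0,0,-0.18,-0.4,0,0,0,-0.18,-0.4,0,0,0,-0.18,-0.4,0,0,0,-0.18]

```text
time: 10.6
position: [0.4536, 0.1258, 0.085]
tool_rot: [0.84, 0.542, -0.0, -0.0]
ft_force: [-0.7, 0.0, 0.1]
grip_width: 0.026
grip_force: 0.0
```

Request:
arm_command:
  deltas: [-0.4,0,0,0,-0.187,-0.4,0,0,0,-0.187,-0.4,0,0,0,-0.187,-0.4,0,0,0,-0.187,-0.4,0,0,0,-0.187,-0.4,0,0,0,-0.187,-0.4,0,0,0,-0.187,-0.4,0,0,0,-0.187,-0.4,0,0,0,-0.187,-0.4,0,0,0,-0.187,-0.4,0,0,0,-0.187,-0.4,0,0,0,-0.186]

```text
time: 12.1
position: [0.4536, 0.1258, 0.085]
tool_rot: [-0.124, 0.992, 0.0, -0.0]
ft_force: [-0.5, 1.0, 0.2]
grip_width: 0.0259
grip_force: 0.0
```

Request:
arm_command:
  deltas: [-0.4,0,0,0,0,-0.4,0,0,0,0]

```text
time: 12.35
position: [0.4536, 0.1258, 0.085]
tool_rot: [-0.119, 0.993, 0.0, -0.0]
ft_force: [-1.1, 1.3, 0.4]
grip_width: 0.0265
grip_force: 0.0
```

Run:
```python
from h import *
from rig import status
s=status.get_obs();print(s['ft_force'],s['q'][5],s['tool_rot'])
P=imaging.camera_params("wrist");p,d=imaging.camera("wrist")
np.savez("pics/w2.npz",p=p,K=P["intrinsics"],T=P["camera_from_world"])
t=s['tool_rot'];y=np.degrees(2*np.arctan2(t[1],t[0]));print("psi",y)
print(slip(P,p,150,240),slip(P,p,60,120),slip(P,p,-60,60))
cv2.imwrite("pics/w2.png",p[...,::-1])
```

```text
[-1.11633746  1.28983601  0.43856872] -1.7779482626867409 [-1.19480258e-01  9.92836576e-01  1.82061520e-05 -2.94868077e-05]
psi 193.72421553956838
(13.75, np.float64(0.9122925357018553)) (0.0, np.float64(0.06248604260914449)) (-5.0, np.float64(0.02222940115088461))
```

View pics/w2.png

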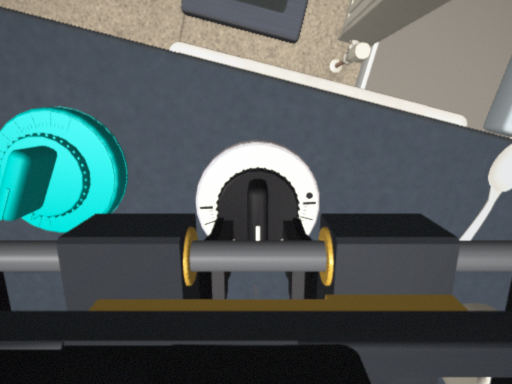

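Request:
arm_command:
  deltas: [-0.4,0,0,0.02,0,-0.4,0,0,0.018,0,-0.4,0,0,0.0063,0,-0.4,0,0,0,0,-1,0,0,0,0,-1,0,0,0,0,-1,0,0,0,0,-1,0,0,0,0]
  newtons: 50

```text
time: 13.4
position: [0.4541, 0.1258, 0.041]
tool_rot: [-0.121, 0.993, -0.0, 0.001]
ft_force: [-0.5, -0.3, 2.3]
grip_width: 0.012
grip_force: 50.0
```

Request:
arm_command:
  deltas: [-1,0,0,0.0007,0,-1,0,0,0.0007,0,-1,0,0,0.0006,0,-1,0,0,0.0005,0,-1,0,0,0,0]

```text
time: 14.02
position: [0.4541, 0.1258, 0.0396]
tool_rot: [-0.121, 0.993, -0.0, 0.001]
ft_force: [-1.0, -0.1, 15.7]
grip_width: 0.0121
grip_force: 50.0
```

Request:
arm_command:
  deltas: [-1,0,0,0.0002,0.05,-1,0,0,0,0.08,-1,0,0,0,0.1,-1,0,0,0,0.1,-1,0,0,0,0.1,-1,0,0,0,0.1]

```text
time: 14.78
position: [0.4541, 0.1255, 0.0395]
tool_rot: [0.144, 0.99, -0.0, 0.001]
ft_force: [-1.9, -2.6, 16.0]
grip_width: 0.0121
grip_force: 50.0
```

Request:
arm_command:
  deltas: [-1,0,0,0,0.1,-1,0,0,0,0.1,-1,0,0,0,0.1,-1,0,0,0,0.1,-1,0,0,0,0.1,-1,0,0,0,0.1]

```text
time: 15.52
position: [0.4539, 0.1252, 0.0395]
tool_rot: [0.43, 0.903, -0.0, 0.001]
ft_force: [-2.1, -3.9, 16.5]
grip_width: 0.0122
grip_force: 50.0
```

Run:
```python
from h import *
from rig import status
s=status.get_obs();print(s['ft_force'],s['moment'],s['q'][5])
P=imaging.camera_params("wrist");p,d=imaging.camera("wrist")
t=s['tool_rot'];y=np.degrees(2*np.arctan2(t[1],t[0]));print("psi",y)
for r in((95,125),(90,135),(85,150)):print(slip(P,p,*r))
```

```text
[-2.10649955 -3.94290111 16.50635537] [-0.73860917  0.22590263  0.22334979] -0.6480813072426341
psi 129.07983605706346
(-0.5, np.float64(0.9663518661212676))
(-0.5, np.float64(0.9693390823575722))
(-0.5, np.float64(0.9668369638152904))
```

Request:
arm_command:
  deltas: [-1,0,0,0,0.08,-1,0,0,0,0.08,-1,0,0,0,0.08,-1,0,0,0,0.08,-1,0,0,0,0.08,-1,0,0,0,0.08,-1,0,0,0,0.06,-1,0,0,0,0,-1,0,0,0,0]

```text
time: 16.7
position: [0.4536, 0.125, 0.0394]
tool_rot: [0.654, 0.756, -0.0, 0.001]
ft_force: [-1.5, -4.2, 16.4]
grip_width: 0.0121
grip_force: 50.0
```

Run:
```python
from h import *
from rig import status
s=status.get_obs();print(s['ft_force'],s['moment'],s['q'][5])
P=imaging.camera_params("wrist");p,d=imaging.camera("wrist")
t=s['tool_rot'];y=np.degrees(2*np.arctan2(t[1],t[0]));print("psi",y)
for r in((70,120),(80,135),(75,125)):print(slip(P,p,*r))
```

```text
[-1.46218695 -4.24424105 16.35177434] [-0.89624582  0.31291301  0.13343268] -0.11100348193234502
psi 98.30069756021872
(-0.5, np.float64(0.9612076263142868))
(-0.5, np.float64(0.9640974400029846))
(-0.5, np.float64(0.9641609278165583))
```

Request:
arm_command:
  deltas: [-1,0,0,0,0.03,-1,0,0,0,0,-1,0,0,0,-0.05,-1,0,0,0,-0.05,-1,0,0,0,-0.07,-1,0,0,0,-0.07,-1,0,0,0,-0.08,-1,0,0,0,-0.08]

```text
time: 17.75
position: [0.4538, 0.1251, 0.0394]
tool_rot: [0.504, 0.864, -0.0, 0.001]
ft_force: [-1.7, -4.3, 16.1]
grip_width: 0.0121
grip_force: 50.0
```

Run:
```python
from h import *
from rig import status
s=status.get_obs();print(s['ft_force'],s['moment'],s['q'][5])
P=imaging.camera_params("wrist");p,d=imaging.camera("wrist")
t=s['tool_rot'];y=np.degrees(2*np.arctan2(t[1],t[0]));print("psi",y)
for r in((90,125),(85,140)):print(slip(P,p,*r))
```

```text
[-1.65635277 -4.27937428 16.12959056] [-0.8151844   0.21005908 -0.21087955] -0.4825321795690284
psi 119.52932538409136
(-0.25, np.float64(0.9669119828019739))
(-0.25, np.float64(0.9658019587653068))
```

Request:
arm_command:
  deltas: [-1,0,0,0,-0.1,-1,0,0,0,-0.1,-1,0,0,0,-0.1,-1,0,0,0,-0.1,-1,0,0,0,-0.1,-1,0,0,0,-0.1]

```text
time: 18.55
position: [0.4541, 0.1254, 0.0395]
tool_rot: [0.226, 0.974, 0.0, 0.001]
ft_force: [-1.6, -3.4, 16.7]
grip_width: 0.0121
grip_force: 50.0
```

Request:
arm_command:
  deltas: [-1,0,0,0,-0.1,-1,0,0,0,-0.1,-1,0,0,0,-0.1,-1,0,0,0,-0.1,-1,0,0,0,-0.1,-1,0,0,0,-0.1]

```text
time: 19.3
position: [0.4541, 0.1257, 0.0395]
tool_rot: [-0.072, 0.997, 0.0, 0.001]
ft_force: [-2.6, -0.8, 15.3]
grip_width: 0.0121
grip_force: 50.0
```

Request:
arm_command:
  deltas: [-1,0,0,0,-0.1,-1,0,0,0,-0.1,-1,0,0,0,-0.1,-1,0,0,0,-0.1,-1,0,0,0,-0.04,-1,0,0,0,0,-1,0,0,0,0]

```text
time: 20.18
position: [0.454, 0.126, 0.0395]
tool_rot: [-0.287, 0.958, -0.0, 0.001]
ft_force: [-1.8, 0.2, 16.9]
grip_width: 0.0121
grip_force: 50.0
```

Run:
```python
from h import *
from rig import status
s=status.get_obs();print(s['ft_force'],s['moment'],s['q'][5])
t=s['tool_rot'];y=np.degrees(2*np.arctan2(t[1],t[0]));print("psi",y)
```

```text
[-1.83246228  0.19438552 16.87271453] [ 0.15711368  0.24039701 -0.1008288 ] -2.1200971527854082
psi 213.30311909147568
```

Request:
arm_command:
  deltas: [-1,0,0,-0.0015,0,-1,0,0,-0.001,0,-0.4,0,0,0,0,-0.4,0,0,0,0,-0.4,0,0,-0.01,0,-0.4,0,0,-0.03,0,-0.4,0,0,-0.04,0,-0.4,0,0,-0.04,0,-0.4,0,0,-0.04,0,-0.4,0,0,-0.02,0,-0.4,0,0,0,0,-0.4,0,0,0,0]

```text
time: 21.68
position: [0.4528, 0.1257, 0.2198]
tool_rot: [-0.287, 0.958, 0.0, -0.001]
ft_force: [0.9, -0.5, 1.4]
grip_width: 0.0262
grip_force: 0.0
```

Run:
```python
from h import *
from rig import status
s=status.get_obs();print(s['ft_force'],s['position'],s['grip_width'])
P=imaging.camera_params("wrist");p,d=imaging.camera("wrist")
np.savez("pics/w3.npz",p=p,K=P["intrinsics"],T=P["camera_from_world"])
# rectified overhead view at face height, +x up, +y left, 6 px/mm, before | after
def rect(P,p):
    c=np.array([.4537,.1255]);h=.05;q=[[c[0]+h,c[1]+h],[c[0]+h,c[1]-h],[c[0]-h,c[1]-h],[c[0]-h,c[1]+h]]
    M=cv2.getPerspectiveTransform(np.float32([pix(P,[*a,.026]) for a in q]),np.float32([[0,0],[390,0],[390,390],[0,390]]))
    return cv2.warpPerspective(p,M,(390,390),flags=cv2.INTER_CUBIC)
z=np.load("pics/w1.npz");P0=dict(intrinsics=z["K"],camera_from_world=z["T"])
cv2.imwrite("pics/fin.png",np.hstack([rect(P0,z["p"]),rect(P,p)])[...,::-1])
print(slip(P,p,-60,90))
```

```text
[ 0.92983345 -0.50791124  1.43156824] [0.45282395 0.12574373 0.21978273] 0.026229091963469807
(0.0, np.float64(0.96494820736814))
```

View pics/fin.png

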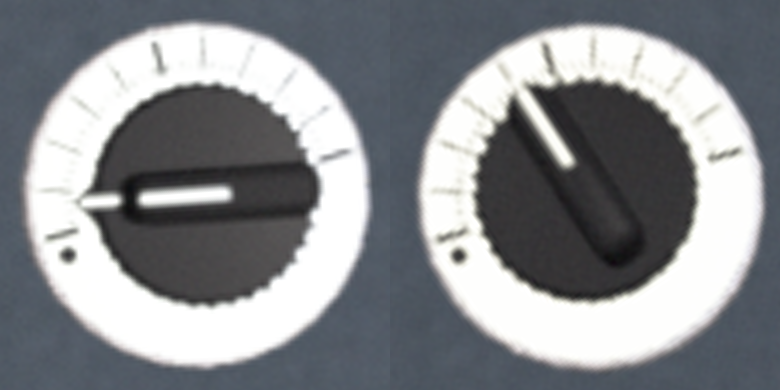

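The rectified view shows the pointer line (570,165)-(518,85) on the 4 mark, one before the bold 5 at (548,55). The timer stands as before, with 0° slip.

```bash
python3 -c "
from rig import order
print(order.hand_in())"
```

```text
the job is handed in; nothing more can be done
None
```

The timer is set to 4 minutes and handed in (the hand-in gave no verdict): I wound it past the 10 mark to about 3.30 rad, worked out from the gripper's angle, turned it back to 4 and let go; the final picture shows the pointer on 4 and the timer not slipped, and nothing else was touched.

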